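# Pack two copper test plates into the specimen tray

## Robot

A 6-joint arm with a two-finger parallel gripper is mounted at the origin on the work surface. World frame = base frame: x ahead of the robot, y to its left, z up, the work surface at z = 0. Lengths are in m, angles in rad, forces in N, time in s.
With the tool pointing down it reaches from about 0.25 to 0.725 m from the base axis. Payload 9.7 kg.
Tool frame: the origin (TCP) lies on the centre line of the jaws, within the pads' length; the fingertips stand ahead of it and the grasp point (between the pads) lies 2 mm behind it (arm.tcp_to_tips is the z of the fingertips in the tool frame, in m); z points along the fingers, y is the line along which they close (so a half turn about z gives the same grasp; the last joint's range is limited). The gripper opens to 85 mm and grips with 20 to 120 N. Pads are 22 mm wide; open, the fingers measure 114 mm over their backs; the gripper's body (76 mm by 85 mm) begins 54 mm behind the grasp point. The pads swing forward as they close: fully open they stand 13 mm farther back than shut.
Start: joints at [1.333, 0.087, 0.176, 1.66, 0, 1.571], TCP at [0.13, 0.535, 0.248] pointing down, gripper open.
Joint ranges: [-3.13, 3.13], [-0.85, 1.81], [-1.15, 1.24], [-2.2, 2.28], [-1.44, 1.52], [-3.14, 3.14]. Speed limits (rad/s): [2.22, 2.22, 2.57, 3.14, 3.14, 3.14].

## Interface

Orientations are given as [roll, pitch, yaw] about the fixed x, y, z axes, in that order (R = Rz(yaw) Ry(pitch) Rx(roll)).
In Python, from bench import arm, cams gives the robot as it stands.
- The arm moves only by the shell command python3 -m crank 'ROWS' [OPENING] [FORCE]. ROWS is JSON, a list of rows, each a list of 4 numbers: the shift along the tool's x, y, z in m, then the turn about the tool's z in degrees. In form: [[dx, dy, dz, roll], ...]. A call has 1 to 10 rows; each row shifts and turns the commanded pose from where the row before left it, along the tool's axes as they then stand; what a row does not reach is not made up. A row lasts 1/10 s, in which the tool goes at most 50 mm and 8.59 degrees, less where a joint would pass 70% of its speed; a pose out of reach is approached as far as the arm can. A call with a gripper value outside its range is refused whole. OPENING is the closure, from -1 (fully open) to 1 (shut), so that 0 is half open, set as the call begins (- or left out, the last holds). The fingers move at their own pace and stop on an object; FORCE is the grip in N (left out, the last holds). Time passes only in rows, so rows that do not move let the fingers close. It gives the time, the measured TCP pose, the force, the opening and the grip force at its end, in the units of the state.
- arm.read_state(): the state, without advancing time (a new reading comes with each control period).
- cams.get_image(name): name is "scene" or "side" or "wrist"; returns the picture (400x640x3 uint8, red, green, blue); there is no depth.
- cams.camera_model(name): a dict with "K" (3x3 intrinsics, pixels), "position" and "orientation" of the camera in the world. Camera axes: x right, y up, looking along -z (the intrinsics and any distortion apply to the point x, -y, -z); pixel columns grow to the right and rows downward; lengths in m; the calibration is good to about 2 mm. The wrist camera is an equidistant fisheye: a pixel r from the principal point sees the ray r / f radians off the axis. A picture is of the moment at which its call begins: read the wrist's pose just before it. camera_model takes no time and is no camera call; for the wrist camera it gives the pose at the moment of the call.
- arm.finish_job(): hands the job in; it is judged then, once.
The state is a dict: "time": time; "joints": joint angles; "joint_vel": joint speeds; "tau": joint torques, N m; "eef_pos": TCP position; "eef_rot": TCP orientation; "ft_force": force on the tool from outside, world axes, zero at the start; "torque": the same for the moment, N m; "gripper_width": opening from 0.0 (shut) to 1.0 (fully open); "grasp_force": force on a finger pad.
Only numpy, scipy, OpenCV 4.12 (cv2) and the standard library are available. Lean on these libraries where they do the work, as an engineer would, in place of code of your own. Each camera call takes 0.05 s, during which the arm holds its last target. There are 200 camera calls.

## Task

Pack the two copper L-shaped plates into the blue specimen tray so that they interlock like puzzle pieces, each one's short foot past the end of the other's long bar, both lying flat on the tray floor. Set them down rather than dropping them from a height, and leave the aluminium plate where it lies.

Things in the scene. Friction and masses are not known exactly. Their poses are not given: they have to be found in the camera images.
- tray: Blue open tray, fixed to the bench. Inside 190 (x) by 110 mm (y); walls 5 mm thick, 18 mm high; inner floor at z = 4 mm. Origin: centre of the underside; z up. Packed with 10 mm gaps, one copper plate's origin is at x -35, y -25 mm in the tray frame, axes parallel to the tray's; the other's at x 35, y 25 mm, turned half round.
- copper_plate_1: Copper L-plate, flat, 8 mm thick, 0.5 kg. Origin: underside, below the middle of its black grip; z up. Long bar 120 x 40 mm: x -50 to 70, y -20 to 20 mm; short foot 40 x 40 mm: x -50 to -10, y +20 to +60 mm. Grip: upright bar on the plate, 50 mm along x, 14 mm thick along y, z 8 to 45 mm; pinch it across y. Identical to the other copper one; either goes in either half.
- copper_plate_2: Copper L-plate, flat, 8 mm thick, 0.5 kg. Origin: underside, below the middle of its black grip; z up. Long bar 120 x 40 mm: x -50 to 70, y -20 to 20 mm; short foot 40 x 40 mm: x -50 to -10, y +20 to +60 mm. Grip: upright bar on the plate, 50 mm along x, 14 mm thick along y, z 8 to 45 mm; pinch it across y. Identical to the other copper one; either goes in either half.
- aluminium_plate: Silvery aluminium L-plate, flat, 8 mm thick, 0.2 kg. Origin: underside, below the middle of its black grip; z up. Long bar 120 x 40 mm: x -50 to 70, y -20 to 20 mm; short foot 40 x 40 mm: x -50 to -10, y -60 to -20 mm. Grip: upright bar on the plate, 50 mm along x, 14 mm thick along y, z 8 to 45 mm; pinch it across y. Mirror image of the copper ones; leave it alone.
There are look-alikes about, which are no part of the job. Leave any yellow look-alike of the copper_plate_1 alone.

How it is judged:
At the end, for the whole second after the job is handed in: Both copper plates are released and at rest inside the tray, flat on its floor (origin of each less than 8 mm above the tray's underside, tilted less than 0.06 rad, within 80 mm in x and 50 mm in y of the tray's centre, in the tray's frame), and the aluminium plate is within 30 mm of where it was (x of copper_plate_1 in the frame of tray between -0.08 and 0.08 m and y of copper_plate_1 in the frame of tray between -0.05 and 0.05 m and z of each of copper_plate_1, copper_plate_2 in the frame of tray below 0.008 m and angle between each of copper_plate_1, copper_plate_2's own z axis and vertical below 0.06 rad and linear speed of each of copper_plate_1, copper_plate_2 below 0.02 m/s and angular speed of each of copper_plate_1, copper_plate_2 below 0.1 rad/s and x of copper_plate_2 in the frame of tray between -0.08 and 0.08 m and y of copper_plate_2 in the frame of tray between -0.05 and 0.05 m and distance of aluminium_plate from where it was at the start of the episode below 0.03 m); the robot touches nothing.
It fails at once if copper plate 1 is let go more than 70 mm above the bench (height (world z) of copper_plate_1 above 0.07 m and contact force between the fingers and copper_plate_1 below 0.1 N).
It fails at once if copper plate 2 is let go more than 70 mm above the bench (height (world z) of copper_plate_2 above 0.07 m and contact force between the fingers and copper_plate_2 below 0.1 N).
It fails at once if the aluminium plate is shifted by more than 30 mm (distance of aluminium_plate from where it was at the start of the episode above 0.03 m).
It also fails if it takes over 56 s, if anything falls off the work surface, if the arm or the gripper's body presses on something with over 40 N, if the wrist force passes 120 N, or if a joint passes its speed limit or range.

## Working session

There is one attempt and no reset: what is moved stays moved. The work goes in short steps, Python scripts to look and compute and a shell command to move; the robot and the scene stay as the last step left them, time stands still between calls to the robot, and variables do not carry over. Pictures are saved under pics/ and viewed, at most 11 in all, crops included, and the job is handed in when it is done.

```bash
ls; mkdir -p pics; python3 - <<'E'
from bench import arm,cams
import cv2,numpy as np
s=arm.read_state();print(s['time'],s['eef_pos'],s['eef_rot'],s['gripper_width'],arm.tcp_to_tips)
ims=[]
for n in ["scene","side","wrist"]:
    m=cams.camera_model(n);print(n,m)
    im=cams.get_image(n)[:,:,::-1];np.save(f'pics/{n}0.npy',im);cv2.imwrite(f'pics/{n}0.png',im)
E
```

```text
pics
0.0 [0.12951623 0.53431704 0.24759953] [-3.14028722e+00  7.83534955e-06  2.90380379e+00] 1.0003266764818115 0.017
scene {'K': array([[415.17670287,   0.        , 317.03042211],
       [  0.        , 415.17670287, 195.00690449],
       [  0.        ,   0.        ,   1.        ]]), 'position': array([ 1.09997327, -0.19225672,  0.75220011]), 'orientation': array([ 0.72827517, -0.00154799,  1.28580633])}
side {'K': array([[491.12431341,   0.        , 318.73569032],
       [  0.        , 491.12431341, 203.84464237],
       [  0.        ,   0.        ,   1.        ]]), 'position': array([ 0.06033628, -0.59030205,  0.79988399]), 'orientation': array([ 0.76715367,  0.00180114, -0.59119098])}
wrist {'K': array([[309.70691629,   0.        , 323.02368649],
       [  0.        , 309.70691629, 199.72014797],
       [  0.        ,   0.        ,   1.        ]]), 'position': array([0.05456691, 0.55259525, 0.37325852]), 'orientation': array([-3.02185081e-01,  5.60257296e-04,  1.33206439e+00])}
```

View pics/scene0.png

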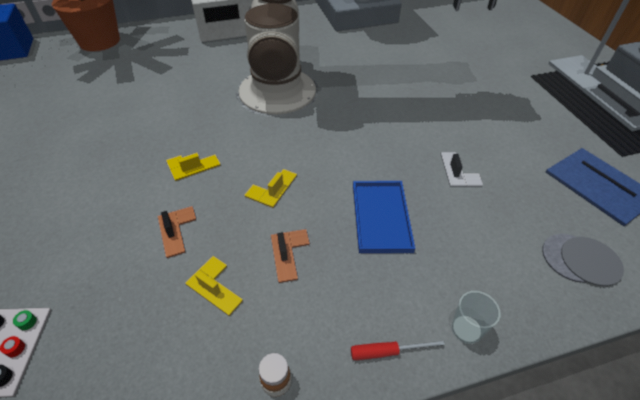

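View pics/wrist0.png

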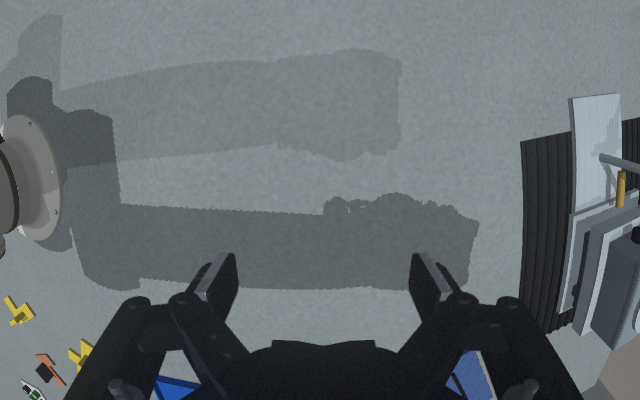

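The scene shows copper plates near (175,230) and (288,255), the tray at (383,215), and aluminium at (460,170). The yellow look-alikes are at (193,163), (272,187) and (213,285). The wrist camera sees mostly bare bench.

```bash
cat > h.py <<'E'
import numpy as np,cv2
from scipy.spatial.transform import Rotation as R
def rays(m,px,fish=False):
    K=m['K'];px=np.atleast_2d(px).astype(float)
    u=(px-[K[0,2],K[1,2]])/K[0,0]
    if fish:
        t=np.linalg.norm(u,axis=1)+1e-9; d=np.c_[u*(np.sin(t)/t)[:,None],np.cos(t)]
    else: d=np.c_[u,np.ones(len(u))]
    return R.from_euler('xyz',m['orientation']).apply(d*[1,-1,-1])
def cast(m,px,z,fish=False):
    d=rays(m,px,fish);p=np.array(m['position'])
    return (p+d*((z-p[2])/d[:,2])[:,None])[:,:2]
def masks(im):
    h=cv2.cvtColor(im,cv2.COLOR_BGR2HSV);H,S,V=[h[:,:,i] for i in range(3)]
    return dict(cop=((H<17)&(S>90)&(V>50)).astype(np.uint8)*255,tray=((H>100)&(H<125)&(S>130)&(V>50)).astype(np.uint8)*255,blk=((V<60)).astype(np.uint8)*255)
def blobs(mk,amin=200):
    c,_=cv2.findContours(mk,cv2.RETR_EXTERNAL,cv2.CHAIN_APPROX_NONE)
    return [k[:,0] for k in c if cv2.contourArea(k)>amin]
E
python3 - <<'E'
from bench import cams
from h import *
for n in ['scene','side']:
    im=np.load(f'pics/{n}0.npy');m=cams.camera_model(n)
    mk=masks(im)
    for k,z in (('cop',.008),('tray',.018)):
        for c in blobs(mk[k]):
            w=cast(m,c,z);r=cv2.minAreaRect((w*1000).astype(np.float32))
            print(n,k,c.mean(0).round(),np.round(r[0]),np.round(r[1]),round(r[2],1))
a=np.load('pics/scene0.npy')[140:320,140:430];b=np.load('pics/side0.npy')
cv2.imwrite('pics/m1.png',cv2.resize(a,(800,497),interpolation=cv2.INTER_CUBIC));cv2.imwrite('pics/m2.png',b)
E
```

```text
scene cop [374. 350.] [852. -10.] [88. 27.] 79.9
scene cop [ 12. 346.] [ 660. -638.] [46. 30.] 51.3
scene cop [287. 252.] [ 611. -102.] [ 79. 121.] 85.1
scene cop [174. 229.] [ 479. -329.] [123.  79.] 6.0
scene cop [627.  25.] [ -42. 1393.] [ 92. 494.] 37.3
scene cop [584.  11.] [-112. 1306.] [336. 326.] 73.9
scene cop [89. 20.] [-661. -574.] [521. 215.] 20.2
scene tray [382. 217.] [568. 118.] [120. 208.] 74.2
scene tray [596. 183.] [629. 667.] [202. 149.] 17.5
scene tray [12. 33.] [-639. -844.] [485. 102.] 10.6
side cop [430. 338.] [ 473. -332.] [120.  79.] 6.1
side cop [404. 229.] [ 605. -106.] [ 81. 120.] 85.3
side cop [457. 157.] [856. -10.] [100.  29.] 80.3
side tray [329. 175.] [557. 111.] [129. 199.] 74.3
```

View pics/m1.png

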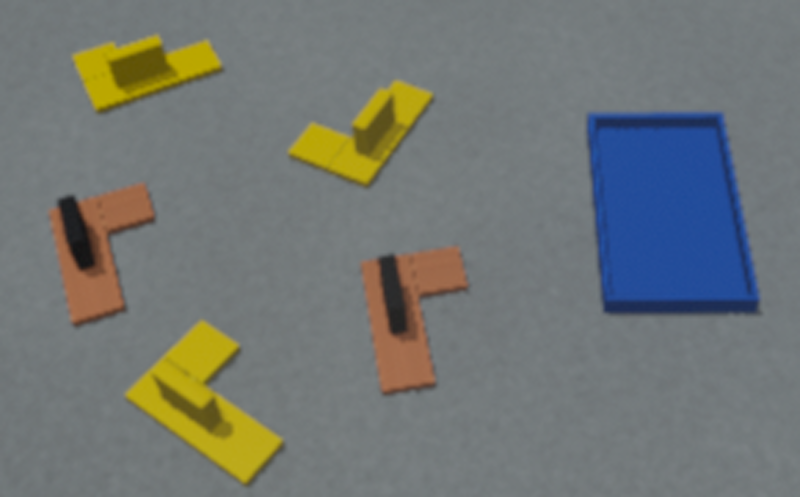

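View pics/m2.png

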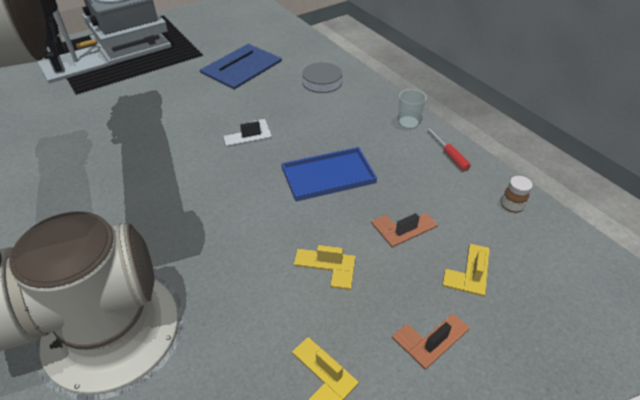

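The three camera views agree. Both copper plates have the foot on the near, +y side, with yaw about -5° (A) and +6° (B). The tray's yaw is about -15.8°. Next I'll hover over the tray to refine its pose.

```bash
cat > go.py <<'E'
import sys,numpy as np
from bench import arm
# usage: go.py x y z [yawdeg]  (mm) -> tool-frame shift
from scipy.spatial.transform import Rotation as R
s=arm.read_state();p=np.array(s['eef_pos'])*1e3
r=R.from_euler('xyz',s['eef_rot']);a=[float(v) for v in sys.argv[1:]]
print('t',round(s['time'],2),'pos',p.round(1),'yaw',np.degrees(s['eef_rot'][2]).round(2),'j',np.round(s['joints'],2),'F',np.round(s['ft_force'],1),'w',round(s['gripper_width'],3),'g',round(s['grasp_force'],1))
if len(a)>=3: print('tool shift mm',(r.inv().apply(np.array(a[:3])-p)).round(1))
if len(a)>3: print('roll deg',-((a[3]-np.degrees(s['eef_rot'][2])+180)%360-180))
E
python3 go.py 540 117 260 187
```

```text
t 0.15 pos [129.5 534.4 247.7] yaw 166.37 j [ 1.33  0.09  0.18  1.66 -0.    1.57] F [-0.3  0.9  0.2] w 1.001 g 0.0
tool shift mm [-497.2 -309.   -11.9]
roll deg -20.625004796748527
```

```bash
python3 -m crank '[[-0.033,-0.0206,-0.001,0],[-0.033,-0.0206,-0.001,0],[-0.033,-0.0206,-0.001,0],[-0.033,-0.0206,-0.001,0],[-0.033,-0.0206,-0.001,0],[-0.033,-0.0206,-0.001,0],[-0.033,-0.0206,-0.001,0],[-0.033,-0.0206,-0.001,0],[-0.033,-0.0206,-0.001,0],[-0.033,-0.0206,-0.001,0]]' 0
python3 -m crank '[[-0.033,-0.0206,-0.001,0],[-0.033,-0.0206,-0.001,0],[-0.033,-0.0206,-0.001,0],[-0.033,-0.0206,-0.001,0],[-0.033,-0.0206,-0.001,0],[0,0,0,-7],[0,0,0,-7],[0,0,0,-7],[0,0,0,0],[0,0,0,0]]'
python3 go.py 540 117 260 187
python3 - <<'E'
from bench import cams
from h import *
m=cams.camera_model('wrist');im=cams.get_image('wrist')[:,:,::-1].copy();cv2.imwrite('pics/w1.png',im)
import pickle;pickle.dump((m,im),open('pics/w1.pkl','wb'))
E
```

```text
time: 1.15
eef_pos: [0.4026, 0.2552, 0.2582]
eef_rot: [3.142, -0.0, 2.904]
ft_force: [0.1, 0.4, -0.6]
gripper_width: 0.501
grasp_force: 0.0
time: 2.15
eef_pos: [0.5378, 0.1176, 0.2631]
eef_rot: [-3.142, -0.0, -3.016]
ft_force: [-0.5, -0.0, 0.1]
gripper_width: 0.5
grasp_force: 0.0
t 2.15 pos [537.8 117.6 263.1] yaw -172.83 j [ 0.22  0.09  0.21  1.69 -0.    0.09] F [-0.5 -0.   0.1] w 0.5 g 0.0
tool shift mm [-2.2 -0.9  3.1]
roll deg 0.17391509549008788
```

View pics/w1.png

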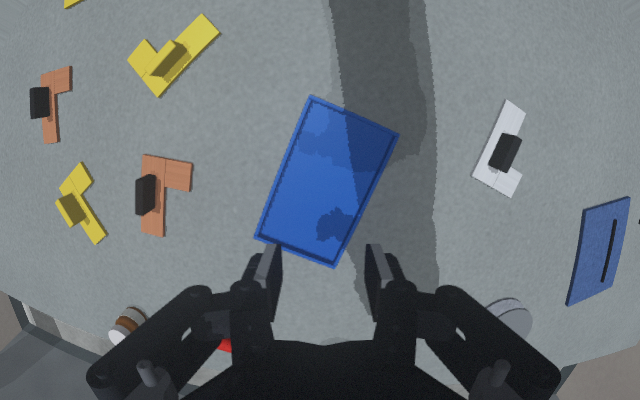

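The wrist view shows the whole tray, with corners near (310,96), (398,135), (335,267) and (255,238). Both copper plates and the aluminium one at (500,150) are also visible.

```bash
python3 - <<'E'
from h import *
import pickle
m,im=pickle.load(open('pics/w1.pkl','rb'));mk=masks(im)
for k,z in (('cop',.008),('tray',.018)):
    for c in blobs(mk[k],600):
        w=cast(m,c,z,True)*1000;r=cv2.minAreaRect(w.astype(np.float32))
        print(k,c.mean(0).round(),np.round(r[0],1),np.round(r[1],1),round(r[2],1))
E
```

```text
cop [162. 190.] [ 606.1 -100.2] [ 79.8 119.6] 85.3
cop [ 54. 102.] [ 474.4 -324.8] [119.6  82.9] 4.8
tray [323. 182.] [560.7 120.6] [119.3 199.2] 74.1
```

```bash
python3 go.py 595 -122 120 175.1
```

```text
t 2.2 pos [537.8 117.7 263.2] yaw -172.8 j [0.22 0.09 0.21 1.69 0.   0.09] F [0.1 0.3 0.4] w 0.499 g 0.0
tool shift mm [ -26.8 -245.   143.2]
roll deg 12.096740403048443
```

```bash
python3 -m crank '[[-0.0034,-0.0306,0.0179,0],[-0.0034,-0.0306,0.0179,0],[-0.0034,-0.0306,0.0179,0],[-0.0034,-0.0306,0.0179,0],[-0.0034,-0.0306,0.0179,0],[-0.0034,-0.0306,0.0179,0],[-0.0034,-0.0306,0.0179,0],[-0.0034,-0.0306,0.0179,0],[0,0,0,6],[0,0,0,6]]'
python3 -m crank '[[0,0,0,0],[0,0,0,0]]'
python3 go.py 595 -122 31 175.1
python3 - <<'E'
from bench import cams
from h import *
m=cams.camera_model('wrist');im=cams.get_image('wrist')[:,:,::-1].copy();cv2.imwrite('pics/w2.png',im)
mk=masks(im)
for c in blobs(mk['cop'],600):
    w=cast(m,c,.008,True)*1000;r=cv2.minAreaRect(w.astype(np.float32))
    print(c.mean(0).round(),np.round(r[0],1),np.round(r[1],1),round(r[2],1))
E
```

```text
time: 3.2
eef_pos: [0.5958, -0.1226, 0.1189]
eef_rot: [3.141, -0.002, 3.053]
ft_force: [0.4, 0.5, 0.1]
gripper_width: 0.498
grasp_force: 0.0
time: 3.4
eef_pos: [0.5963, -0.1215, 0.1202]
eef_rot: [-3.142, 0.0, 3.063]
ft_force: [-0.3, 0.4, -0.6]
gripper_width: 0.5
grasp_force: 0.0
t 3.4 pos [ 596.3 -121.5  120.2] yaw 175.48 j [-0.2   0.22  0.07  1.43 -0.   -0.12] F [-0.3  0.4 -0.6] w 0.5 g 0.0
tool shift mm [ 1.2 -0.6 89.2]
roll deg 0.38389015587299014
[339. 198.] [ 606.7 -101.6] [ 79.2 119. ] 85.4
[90. 91.] [ 475.  -325.9] [119.4  83.1] 6.0
```

View pics/w2.png

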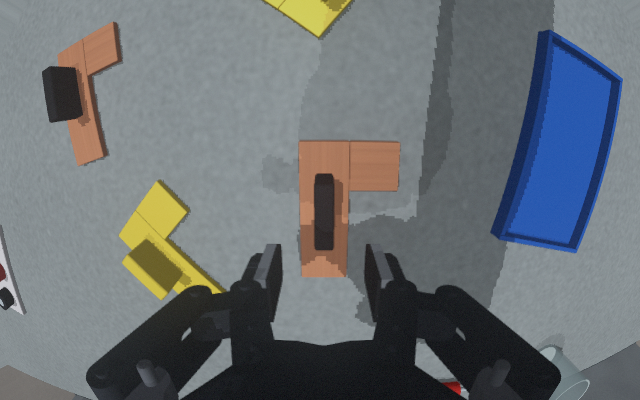

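The grip bar at (324,212) is centred between the fingers and aligned with them. I'll descend and pinch.

```bash
python3 -m crank '[[0.0005,0,0.015,0],[0.0005,0,0.015,0],[0,0,0.015,0],[0,0,0.015,0],[0,0,0.012,0],[0,0,0.01,0],[0,0,0.007,0],[0,0,0,0]]'
python3 -m crank '[[0,0,0,0],[0,0,0,0],[0,0,0,0],[0,0,0,0],[0,0,0,0]]' 1 80
python3 -m crank '[[0,0,-0.01,0],[0,0,-0.01,0],[0,0,-0.01,0],[0,0,-0.01,0],[0,0,-0.01,0],[0,0,0,0]]'
python3 go.py 602 132 91 344.1
```

```text
time: 4.25
eef_pos: [0.5948, -0.1215, 0.03]
eef_rot: [3.141, -0.001, 3.061]
ft_force: [0.1, 0.1, -0.1]
gripper_width: 0.5
grasp_force: 0.0
time: 4.75
eef_pos: [0.5958, -0.1216, 0.032]
eef_rot: [-3.141, 0.001, 3.061]
ft_force: [0.0, 1.2, 6.0]
gripper_width: 0.149
grasp_force: 79.4
time: 5.35
eef_pos: [0.5961, -0.1218, 0.0831]
eef_rot: [-3.141, 0.003, 3.061]
ft_force: [0.4, 0.2, -4.9]
gripper_width: 0.148
grasp_force: 78.3
t 5.35 pos [ 596.1 -121.8   83.1] yaw 175.37 j [-0.2   0.22  0.01  1.36 -0.   -0.12] F [ 0.4  0.2 -4.9] w 0.148 g 78.3
tool shift mm [ 14.6 253.4  -8. ]
roll deg -168.72614934208718
```

```bash
python3 -m crank '[[0.0018,0.0319,-0.0012,0],[0.0018,0.0319,-0.0012,0],[0.0018,0.0319,-0.0012,0],[0.0018,0.0319,-0.0012,0],[0.0018,0.0319,-0.0012,0],[0.0018,0.0319,-0.0012,0],[0.0018,0.0319,-0.0012,0],[0.0018,0.0319,-0.0012,0],[0,0,0,0],[0,0,0,0]]'
python3 -m crank '[[0,0,0,-4],[0,0,0,-8],[0,0,0,-8],[0,0,0,-8],[0,0,0,-8],[0,0,0,-8],[0,0,0,-8],[0,0,0,-8],[0,0,0,-8],[0,0,0,-8]]'
python3 -m crank '[[0,0,0,-8],[0,0,0,-8],[0,0,0,-8],[0,0,0,-8],[0,0,0,-8],[0,0,0,-8],[0,0,0,-8],[0,0,0,-8],[0,0,0,-8],[0,0,0,-8]]'
python3 -m crank '[[0,0,0,-8],[0,0,0,-4.7],[0,0,0,0],[0,0,0,0]]'
python3 go.py 601.5 133.9 38 344.1
python3 - <<'E'
from bench import cams
from h import *
m=cams.camera_model('wrist');im=cams.get_image('wrist')[:,:,::-1].copy();cv2.imwrite('pics/w3.png',im)
E
```

```text
time: 6.35
eef_pos: [0.6012, 0.1345, 0.0902]
eef_rot: [-3.141, -0.001, 3.062]
ft_force: [0.7, 0.3, -5.0]
gripper_width: 0.15
grasp_force: 79.4
time: 7.35
eef_pos: [0.6014, 0.1325, 0.0904]
eef_rot: [3.141, -0.0, -1.892]
ft_force: [-0.8, 1.0, -6.0]
gripper_width: 0.148
grasp_force: 79.4
time: 8.35
eef_pos: [0.6014, 0.1326, 0.0905]
eef_rot: [3.141, 0.0, -0.495]
ft_force: [0.0, -0.6, -5.1]
gripper_width: 0.153
grasp_force: 79.4
time: 8.75
eef_pos: [0.6015, 0.1331, 0.0906]
eef_rot: [3.141, 0.0, -0.282]
ft_force: [0.7, 0.0, -5.2]
gripper_width: 0.151
grasp_force: 79.4
t 8.75 pos [601.5 133.1  90.6] yaw -16.13 j [ 0.22  0.24  0.05  1.38 -0.   -2.64] F [ 0.7  0.  -5.2] w 0.151 g 79.4
tool shift mm [-0.2 -0.8 52.6]
roll deg -0.2337478592755815
```

View pics/w3.png

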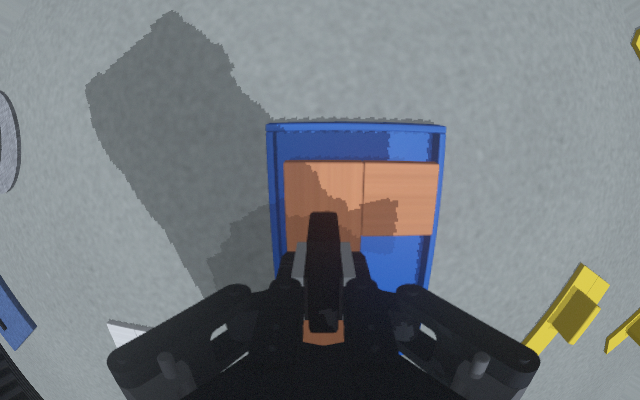

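The plate is square to the tray, and its outline at (285–438, 162–236) lies inside the walls at 268–445. I'll lower it gently.

```bash
python3 -m crank '[[0,-0.0008,0.009,0],[0,0,0.009,0],[0,0,0.009,0],[0,0,0.009,0],[0,0,0.006,0],[0,0,0.004,0],[0,0,0.003,0],[0,0,0.002,0],[0,0,0.002,0],[0,0,0,0]]'
python3 -m crank '[[0,0,0.001,0],[0,0,0,0]]'
python3 go.py
```

```text
time: 9.8
eef_pos: [0.6017, 0.1347, 0.0376]
eef_rot: [3.142, 0.0, -0.278]
ft_force: [-0.1, 0.4, -5.3]
gripper_width: 0.147
grasp_force: 79.5
time: 10.0
eef_pos: [0.6017, 0.1347, 0.0367]
eef_rot: [-3.142, -0.0, -0.278]
ft_force: [0.2, -0.4, -5.2]
gripper_width: 0.145
grasp_force: 79.5
t 10.0 pos [601.7 134.7  36.7] yaw -15.93 j [ 0.22  0.26 -0.03  1.28  0.   -2.64] F [ 0.2 -0.4 -5.2] w 0.145 g 79.5
```

```bash
python3 -m crank '[[0,0,0.001,0],[0,0,0,0]]'; python3 -m crank '[[0,0,0.001,0],[0,0,0,0]]'
```

```text
time: 10.2
eef_pos: [0.6019, 0.1347, 0.0361]
eef_rot: [-3.141, -0.0, -0.278]
ft_force: [-0.8, -0.4, -1.9]
gripper_width: 0.154
grasp_force: 79.7
time: 10.4
eef_pos: [0.6018, 0.1347, 0.036]
eef_rot: [-3.141, -0.001, -0.278]
ft_force: [-4.1, -1.8, 4.9]
gripper_width: 0.149
grasp_force: 81.2
```

```bash
python3 -m crank '[[0,0,0,0],[0,0,0,0],[0,0,0,0],[0,0,0,0],[0,0,-0.005,0],[0,0,-0.015,0],[0,0,-0.02,0],[0,0,-0.02,0],[0,0,-0.02,0],[0,0,-0.02,0]]' 0.4 40
python3 -m crank '[[0,0,-0.02,8],[0,0,-0.02,8],[0,0,0,8],[0,0,0,8],[0,0,0,8],[0,0,0,8],[0,0,0,8],[0,0,0,8],[0,0,0,8],[0,0,0,8]]'
python3 -m crank '[[0,0,0,8],[0,0,0,8],[0,0,0,8],[0,0,0,8],[0,0,0,8],[0,0,0,8],[0,0,0,8],[0,0,0,8],[0,0,0,8],[0,0,0,5.6]]' 0
python3 go.py 467 -348 120 186
python3 - <<'E'
from bench import cams
from h import *
m=cams.camera_model('wrist');im=cams.get_image('wrist')[:,:,::-1].copy();cv2.imwrite('pics/w4.png',im)
mk=masks(im)
for k,z in (('cop',.012),('tray',.018)):
  for c in blobs(mk[k],600):
    w=cast(m,c,z,True)*1000;r=cv2.minAreaRect(w.astype(np.float32))
    print(c.mean(0).round(),np.round(r[0],1),np.round(r[1],1),round(r[2],1))
E
```

```text
time: 11.4
eef_pos: [0.6019, 0.1347, 0.137]
eef_rot: [-3.141, -0.001, -0.278]
ft_force: [0.6, -0.6, 0.2]
gripper_width: 0.301
grasp_force: 0.0
time: 12.4
eef_pos: [0.6018, 0.1347, 0.1762]
eef_rot: [-3.14, 0.0, -1.68]
ft_force: [-0.3, 0.1, 0.5]
gripper_width: 0.301
grasp_force: 0.0
time: 13.4
eef_pos: [0.6018, 0.1347, 0.1762]
eef_rot: [3.141, 0.001, -3.034]
ft_force: [-0.3, -0.2, 0.8]
gripper_width: 0.501
grasp_force: 0.0
t 13.4 pos [601.8 134.7 176.2] yaw -173.84 j [ 0.22  0.23  0.2   1.54 -0.    0.11] F [-0.3 -0.2  0.8] w 0.501 g 0.0
tool shift mm [ 185.9 -465.5   55.9]
roll deg 0.15814408546407321
[314. 175.] [584.3 119.2] [ 78.3 118.6] 73.3
[10. 67.] [ 466.9 -316.1] [125.1  84.7] 7.4
[314. 138.] [560.7 121. ] [119.2 198.8] 73.8
```

View pics/w4.png

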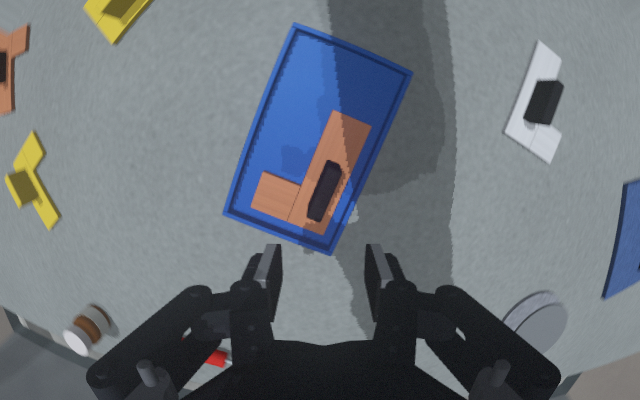

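Plate A lies flat in its half: its rectangle centre is at tray (23,5) mm against a target of (25,5). Next is plate B.

```bash
python3 -m crank '[[0.0155,-0.0388,0.0047,0],[0.0155,-0.0388,0.0047,0],[0.0155,-0.0388,0.0047,0],[0.0155,-0.0388,0.0047,0],[0.0155,-0.0388,0.0047,0],[0.0155,-0.0388,0.0047,0],[0.0155,-0.0388,0.0047,0],[0.0155,-0.0388,0.0047,0],[0.0155,-0.0388,0.0047,0],[0.0155,-0.0388,0.0047,0]]'
python3 -m crank '[[0.0155,-0.0388,0.0047,0],[0.0155,-0.0388,0.0047,0],[0,0,0,0],[0,0,0,0]]'
python3 - <<'E'
from bench import cams
from h import *
m=cams.camera_model('wrist');im=cams.get_image('wrist')[:,:,::-1].copy();cv2.imwrite('pics/w5.png',im)
mk=masks(im)
for c in blobs(mk['cop'],600):
    w=cast(m,c,.008,True)*1000;r=cv2.minAreaRect(w.astype(np.float32))
    print(c.mean(0).round(),np.round(r[0],1),np.round(r[1],1),round(r[2],1))
E
python3 go.py 467.5 -348 31 186
```

```text
time: 14.45
eef_pos: [0.4909, -0.27, 0.1289]
eef_rot: [-3.141, 0.001, -3.026]
ft_force: [2.0, 0.1, 0.6]
gripper_width: 0.5
grasp_force: 0.0
time: 14.85
eef_pos: [0.469, -0.3497, 0.1189]
eef_rot: [-3.142, 0.0, -3.029]
ft_force: [0.1, 0.2, -0.7]
gripper_width: 0.503
grasp_force: 0.0
[618. 309.] [587.5 123.5] [ 87.6 119.9] 73.9
[339. 198.] [ 474.9 -328.8] [119.4  79.1] 6.1
t 14.9 pos [ 469.4 -348.9  119. ] yaw -173.49 j [-0.64  0.16  0.01  1.42  0.   -0.75] F [0.1 0.4 0.5] w 0.496 g 0.0
tool shift mm [ 1.9  1.1 88. ]
roll deg 0.5102833351807021
```

View pics/w5.png

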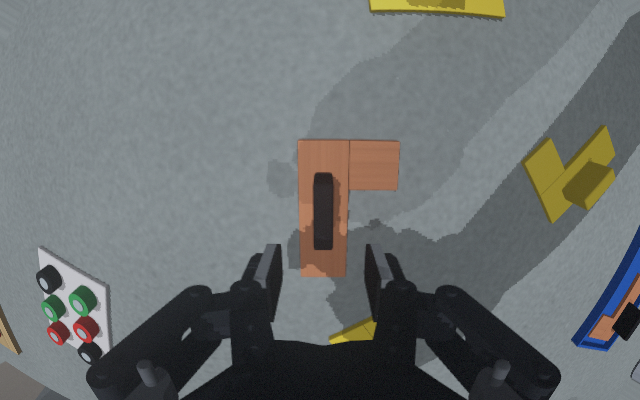

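The grip bar at (323,212) is centred between the fingers. I'll descend and pinch.

```bash
python3 -m crank '[[0.001,0,0.015,0.5],[0.001,0,0.015,0],[0,0,0.015,0],[0,0,0.015,0],[0,0,0.012,0],[0,0,0.01,0],[0,0,0.006,0],[0,0,0,0]]'
python3 -m crank '[[0,0,0,0],[0,0,0,0],[0,0,0,0],[0,0,0,0],[0,0,0,0]]' 1 80
python3 -m crank '[[0,0,-0.012,0],[0,0,-0.012,0],[0,0,-0.012,0],[0,0,-0.012,0],[0,0,-0.012,0],[0,0,0,0],[0,0,0,0]]'
python3 go.py 520.5 105 95 164.1
```

```text
time: 15.7
eef_pos: [0.4671, -0.3489, 0.0293]
eef_rot: [3.141, -0.001, -3.037]
ft_force: [0.5, -0.1, -0.8]
gripper_width: 0.504
grasp_force: 0.0
time: 16.2
eef_pos: [0.4678, -0.3495, 0.0312]
eef_rot: [-3.14, 0.001, -3.037]
ft_force: [-0.5, -0.7, 5.7]
gripper_width: 0.153
grasp_force: 79.3
time: 16.9
eef_pos: [0.4675, -0.3492, 0.0905]
eef_rot: [-3.141, 0.0, -3.037]
ft_force: [-0.2, -0.7, -5.5]
gripper_width: 0.148
grasp_force: 78.5
t 16.9 pos [ 467.5 -349.2   90.5] yaw -174.02 j [-0.64  0.16 -0.04  1.36  0.   -0.75] F [-0.2 -0.7 -5.5] w 0.148 g 78.5
tool shift mm [-100.   446.2   -4.6]
roll deg 21.876982938758374
```

```bash
python3 -m crank '[[-0.0083,0.0372,-0.001,0],[-0.0083,0.0372,-0.001,0],[-0.0083,0.0372,-0.001,0],[-0.0083,0.0372,-0.001,0],[-0.0083,0.0372,-0.001,0],[-0.0083,0.0372,-0.001,0],[-0.0083,0.0372,-0.001,0],[-0.0083,0.0372,-0.001,0],[-0.0083,0.0372,0,0],[-0.0083,0.0372,0,0]]'
python3 -m crank '[[-0.0083,0.0372,0,0],[-0.0083,0.0372,0,0],[0,0,0,7.3],[0,0,0,7.3],[0,0,0,7.3],[0,0,0,0],[0,0,0,0]]'
python3 go.py 520.5 105 37 164.1
python3 - <<'E'
from bench import cams
from h import *
m=cams.camera_model('wrist');im=cams.get_image('wrist')[:,:,::-1].copy();cv2.imwrite('pics/w6.png',im)
E
```

```text
time: 17.9
eef_pos: [0.5108, 0.031, 0.0976]
eef_rot: [-3.142, -0.001, -3.037]
ft_force: [0.1, -1.4, -4.6]
gripper_width: 0.148
grasp_force: 79.5
time: 18.6
eef_pos: [0.5197, 0.1051, 0.0977]
eef_rot: [-3.141, -0.001, 2.867]
ft_force: [-0.1, 0.3, -5.7]
gripper_width: 0.151
grasp_force: 80.1
t 18.6 pos [519.7 105.1  97.7] yaw 164.28 j [ 0.2   0.04 -0.17  1.37  0.    0.47] F [-0.1  0.3 -5.7] w 0.151 g 80.1
tool shift mm [-0.9  0.1 60.7]
roll deg 0.18244315780049192
```

View pics/w6.png

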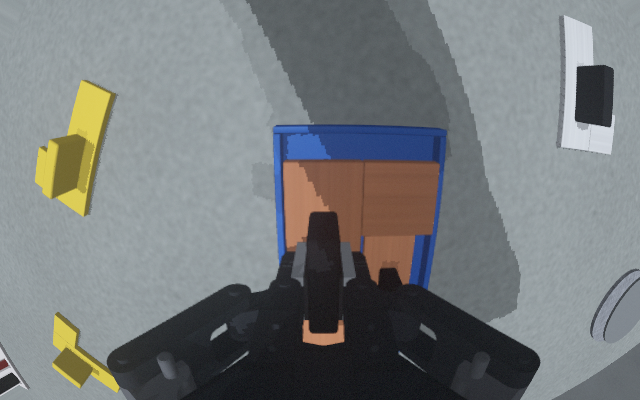

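The held plate at (285–438, 162–235) lies inside the walls at 275–445, and its foot goes past the end of plate A's bar. I'll lower it.

```bash
python3 -m crank '[[0,0,0.009,0],[0,0,0.009,0],[0,0,0.009,0],[0,0,0.009,0],[0,0,0.009,0],[0,0,0.006,0],[0,0,0.004,0],[0,0,0.003,0],[0,0,0.002,0],[0,0,0,0]]'
python3 -m crank '[[0,0,0.001,0],[0,0,0,0]]'
```

```text
time: 19.65
eef_pos: [0.52, 0.1052, 0.0382]
eef_rot: [3.142, 0.0, 2.864]
ft_force: [0.3, 0.2, -4.6]
gripper_width: 0.152
grasp_force: 80.1
time: 19.85
eef_pos: [0.5201, 0.1053, 0.0374]
eef_rot: [3.141, 0.0, 2.864]
ft_force: [-0.4, -0.0, -4.0]
gripper_width: 0.151
grasp_force: 80.1
```

```bash
python3 -m crank '[[0,0,0.001,0],[0,0,0,0]]';python3 -m crank '[[0,0,0.001,0],[0,0,0,0]]'; python3 -m crank '[[0,0,0.001,0],[0,0,0,0]]'
```

```text
time: 20.05
eef_pos: [0.52, 0.1052, 0.0362]
eef_rot: [-3.142, -0.0, 2.864]
ft_force: [0.3, -1.1, -4.5]
gripper_width: 0.152
grasp_force: 80.1
time: 20.25
eef_pos: [0.52, 0.1052, 0.0353]
eef_rot: [3.142, 0.0, 2.864]
ft_force: [0.0, 0.1, -4.8]
gripper_width: 0.148
grasp_force: 80.1
time: 20.45
eef_pos: [0.52, 0.1053, 0.0352]
eef_rot: [3.141, 0.0, 2.864]
ft_force: [-4.3, -0.5, 5.0]
gripper_width: 0.152
grasp_force: 81.5
```

It has contacted the floor. I'll release and rise.

```bash
python3 -m crank '[[0,0,0,0],[0,0,0,0],[0,0,0,0],[0,0,0,0],[0,0,-0.005,0],[0,0,-0.015,0],[0,0,-0.02,0],[0,0,-0.03,0],[0,0,-0.03,0],[0,0,-0.03,0]]' 0.4 40
python3 -m crank '[[-0.02,0,-0.03,0],[-0.02,0,-0.03,0],[-0.02,0,0,0],[0,0,0,0]]'
python3 - <<'E'
from bench import cams
from h import *
m=cams.camera_model('wrist');im=cams.get_image('wrist')[:,:,::-1].copy();cv2.imwrite('pics/w7.png',im)
mk=masks(im)
for k,z in (('cop',.012),('tray',.018)):
  for c in blobs(mk[k],600):
    w=cast(m,c,z,True)*1000;r=cv2.minAreaRect(w.astype(np.float32))
    print(k,c.mean(0).round(),np.round(r[0],1),np.round(r[1],1),round(r[2],1))
E
```

```text
time: 21.45
eef_pos: [0.5199, 0.1052, 0.1669]
eef_rot: [3.141, 0.001, 2.864]
ft_force: [0.4, 0.1, 0.7]
gripper_width: 0.301
grasp_force: 0.0
time: 21.85
eef_pos: [0.5795, 0.0882, 0.2259]
eef_rot: [3.141, 0.002, 2.863]
ft_force: [-0.7, -0.4, 0.1]
gripper_width: 0.297
grasp_force: 0.0
cop [357. 176.] [583.8 119.5] [ 78.  117.7] 73.7
cop [334. 120.] [534.2 122.1] [ 78.1 117.4] 74.3
tray [345. 147.] [560.5 120.7] [119.1 198.6] 74.1
```

View pics/w7.png

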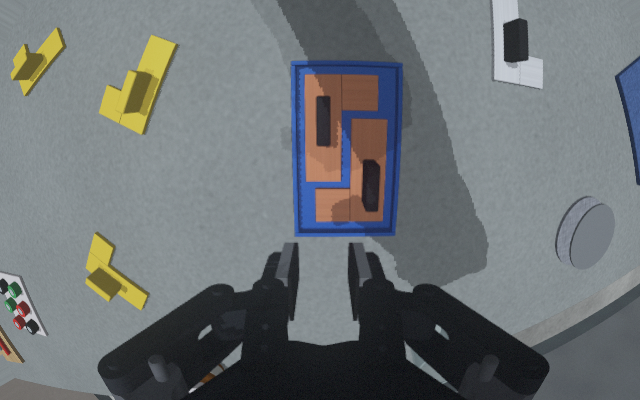

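Both copper plates lie flat and interlocked inside the tray, with clear gaps (plates at (335,120) and (357,176), tray at (345,147)). The aluminium plate at (515,45) is untouched, and the gripper is clear.

```bash
python3 -c "
from bench import arm
print(arm.finish_job())"
```

```text
the job is handed in; nothing more can be done
None
```

Both copper plates are packed flat and interlocked in the blue tray, each set down and released on its floor; the aluminium plate was left alone, and I handed the job in at about 22 s of the allowed 56 s (no verdict was returned).

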